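Clear the bin shelf's ledge and clip on the label holder

ROBOT

A 7-joint arm with a two-finger parallel gripper is mounted at the origin on the work surface. World frame = base frame: x ahead of the robot, y to its left, z up, the work surface at z = 0. Lengths are in m, angles in rad, forces in N, time in s.
With the tool pointing down it reaches from about 0.425 to 0.925 m from the base axis. Payload 6.8 kg.
Tool frame: the origin (TCP) lies on the centre line of the jaws, within the pads' length; the fingertips stand 8 mm ahead of it and the grasp point (between the pads) lies 11 mm behind it (bot.tips_ahead is the distance from the TCP to the fingertips, in m); z points along the fingers, y is the line along which they close (so a half turn about z gives the same grasp; the last joint's range is limited). The gripper opens to 85 mm and grips with 20 to 120 N. Pads are 22 mm wide; open, the fingers measure 114 mm over their backs; the gripper's body (76 mm by 85 mm) begins 54 mm behind the grasp point. The pads swing forward as they close: fully open they stand 13 mm farther back than shut.
Start: joints at [1.117, 0.477, 0.022, 1.555, -0.011, 1.109, -0.083], TCP at [0.229, -0.635, 0.239] pointing down, gripper open.
Joint ranges: [-2.96, 2.96], [-0.34, 2.1], [-1.41, 1.46], [0.24, 2.44], [-1.37, 4.51], [0.17, 1.92], [-2.96, 2.96]. Speed limits (rad/s): [2.39, 2.39, 3.14, 3.14, 3.14, 3.14, 3.14].

INTERFACE

Orientations are given as a unit quaternion [w, x, y, z].
In Python, from station import bot gives the robot as it stands.
- The arm moves only by the tool send_rows, never from a script. Its argument "deltas" is text: rows parted by semicolons, each of 4 numbers parted by spaces: the shift along the tool's x, y, z in m, then the turn about the tool's z in degrees. In form: x y z spin; .... A call has 1 to 5 rows; each row is the pose to reach, as a shift and turn from the pose commanded when the call began, along the tool's axes at that moment; what a row does not reach only later rows make up. A row lasts 1/10 s, in which the tool goes at most 50 mm and 8.59 degrees, less where a joint would pass 70% of its speed; a pose out of reach is approached as far as the arm can. A call with a gripper value outside its range is refused whole. "claw" is the opening, from 0 (shut) to 1 (fully open), set as the call begins (left out, the last holds). The fingers move at their own pace and stop on an object; "force" is the grip in N (left out, the last holds). Time passes only in rows, so rows that repeat a pose let the fingers close. It gives the time, the measured TCP pose, the force, the opening and the grip force at its end, in the units of the state.
- bot.get_obs(): the state, without advancing time (a new reading comes with each control period).
- bot.read_camera(name): name is "scene" or "side" or "wrist"; returns a dict with "img" (420x560x3 uint8, red, green, blue), "depth" (420x560 float32, m along the optical axis (not along the pixel's ray), 0 where there is no reading), "fx", "fy", "cx", "cy" (pixels), "camera_from_world" (4x4, takes a point from world to camera coordinates). Camera axes: x right, y up, looking along -z (the intrinsics and any distortion apply to the point x, -y, -z); pixel columns grow to the right and rows downward; lengths in m; the calibration is good to about 2 mm. The wrist camera is an equidistant fisheye: a pixel r from the principal point sees the ray r / f radians off the axis. A picture is of the moment at which its call begins.
- bot.hand_in(): hands the job in; it is judged then, once.
Trained networks look in a picture, given as the dict that the camera call returned (one of the last four; its "shot" number tells which), for a name from the list of things; names that differ only in an ending like _2 or _b are one class to them, and where a whole thing is asked for, a point or a joint stands for the part that bears it (a point fixed in the world has none). Each returns a list of dicts, best first, with "confidence" (0 to 1); they miss things now and then, are a little off and sometimes report something else, mostly with a low value. They report only what shows in the picture. A call takes as long as a camera call. They do not tell look-alikes from the thing itself.
- bot.masks_of(picture, query): "mask" (420x560 bool, what is visible of it).
- bot.landmark_of(picture, query): "xyz" ([x, y, z] in m, in world coordinates, good to about 4 mm: a listed point, or the origin of a listed thing).
The state is a dict: "t": time; "q": joint angles; "joint_vel": joint speeds; "joint_torque": joint torques, N m; "eef_pos": TCP position; "tool_rot": TCP orientation; "contact_force": force on the tool from outside, world axes, zero at the start; "torque": the same for the moment, N m; "gripper_width": opening from 0.0 (shut) to 1.0 (fully open); "grasp_force": force on a finger pad.
Only numpy, scipy, OpenCV 4.12 (cv2) and the standard library are available. Lean on these libraries where they do the work, as an engineer would, in place of code of your own. Each camera call takes 0.05 s, during which the arm holds its last target. There are 200 camera calls.

TASK

With the scraper block, wipe the three loose steel chips along the shelf's front ledge and off its open end into the scrap tray there (do not pick them with the fingers), then stand the scraper upright back on the bench. Take the orange label holder, push it straight down over the shelf's front lip, centred in front of the orange bin with its white label side facing the robot's side, until it is fully home, and finish still gripping it and pressing it down firmly by hand force, without ramming, so that its adhesive pad can take. Leave the bins, the blue holder and everything else on the bench where they are.

Things in the scene. Friction and masses are not known exactly. Their poses are not given: they have to be found in the camera images.
- shelf: low grey steel bench shelf, fixed, 240 (x) x 460 (y); origin at its centre on the bench. Deck top at z = 60. A straight upright lip runs along the whole front edge, a bin stop bar 12 high at x = -66 to -58 behind it. +x points away from the robot, +y towards the scrap tray
- ledge (a point): middle of the ledge: on the deck at shelf frame (-92, 0, 60). The ledge is the flat channel 52 wide between lip (x = -118) and stop bar (x = -66), open at both ends (y = -230 and +230)
- lip_top (a point): top of the lip at its mid-length: shelf frame (-120, 0, 82). The lip is steel, rigid, 4 thick, 22 high above the deck
- scrap_tray: bare metal open tray, fixed on the bench under the ledge's +y end, 170 (x) x 140 (y) x 42 high, walls 3; origin at the centre of its underside, axes as the shelf's, at shelf frame (-92, 278, 0). The deck overhangs it by about 22
- bin_orange: orange loose plastic pick bin full of small parts, 150 (x, depth) x 105 (y, width) x 75 high at the back, open hopper front 32 high facing the robot's side; origin at the centre of its underside; stands on the shelf deck just behind the stop bar, x and y axes as the shelf's
- bin_blue: blue loose plastic pick bin full of small parts, 150 (x, depth) x 105 (y, width) x 75 high at the back, open hopper front 32 high facing the robot's side; origin at the centre of its underside; stands on the shelf deck just behind the stop bar, x and y axes as the shelf's
- bin_green: green loose plastic pick bin full of small parts, 150 (x, depth) x 105 (y, width) x 75 high at the back, open hopper front 32 high facing the robot's side; origin at the centre of its underside; stands on the shelf deck just behind the stop bar, x and y axes as the shelf's
- holder_orange: orange plastic clip-on label holder, about 60 g, upright; origin at the centre of its underside. Plate 10 thick (x) x 64 wide (y), z = 20 to 80, to be gripped across its thickness; white label on its -x face. Below it two legs form a slot 8 wide in x, ceiling at z = 20, mouth flared to 18 (26 over the feet). Fully home the ceiling rests on the lip top: origin at shelf x = -120, z = 62
- orange_face (a point): middle of the orange holder's white label face: holder frame (-6, 0, 54)
- holder_blue: the same holder in blue, standing on the bench; to be left alone
- scraper: scraper block, about 120 g, upright on the bench; origin at the centre of its underside. Black rubber foot 40 (x) x 26 (y) x 18 high, wooden grip 32 (x) x 20 (y) up to z = 80, to be gripped across y above z = 24. Fits the ledge with its x axis across it
- chip_a: punched dark steel disc, diameter 14, 9 high, 11 to 14 g, lies flat on the ledge; its origin is the centre of its underside as built
- chip_b: dark steel bar end 14 x 12 x 10 high, 11 to 14 g, lies flat on the ledge; its origin is the centre of its underside as built
- chip_c: punched dark steel disc, diameter 16, 9 high, 11 to 14 g, lies flat on the ledge; its origin is the centre of its underside as built
- tape_roll: roll of yellow tape lying flat, diameter 90, 25 high; origin under its centre
- bowl: white bowl, diameter 130, 45 high; origin under its centre
- tub: amber tub, diameter 90, 85 high; origin under its centre
- glove_box: purple carton of gloves 230 (x) x 120 (y) x 68 high; origin under its centre
Things that resemble listed ones, but are neither listed nor needed, are in the scene too. Of the things that look like the scraper, take the one that is farthest to the robot's left at the start.

How it is judged:
On the way, in this order (a step that is already met when the one before it is completed fails the run):
1. all three chips lie in the scrap tray (x of chip_a in the frame of scrap_tray between -0.085 and 0.085 m and y of chip_a in the frame of scrap_tray between -0.07 and 0.07 m and z of each of chip_a, chip_b, chip_c in the frame of scrap_tray below 0.04 m and x of chip_b in the frame of scrap_tray between -0.085 and 0.085 m and y of chip_b in the frame of scrap_tray between -0.07 and 0.07 m and x of chip_c in the frame of scrap_tray between -0.085 and 0.085 m and y of chip_c in the frame of scrap_tray between -0.07 and 0.07 m), for 0.2 s.
2. the scraper stands upright on the bench again, let go (height (world z) of scraper below 0.006 m and angle between scraper's own z axis and vertical below 0.15 rad and contact force between the fingers and scraper below 0.2 N), for 0.2 s.
3. the orange label holder is fully home on the lip in front of the orange bin, gripped and pressed down (z of holder_orange in the frame of shelf below 0.0645 m and x of holder_orange in the frame of shelf between -0.126 and -0.114 m and y of holder_orange in the frame of bin_orange between -0.02 and 0.02 m and x of orange_face in the frame of shelf below -0.121 m and angle between the y axis of holder_orange and the y axis of shelf, either way round below 0.12 rad and angle between holder_orange's own z axis and vertical below 0.12 rad and contact force between holder_orange and shelf above 4 N and contact force between the fingers and holder_orange above 3 N), for 0.2 s.
At the end, for the whole second after the job is handed in: orange holder on the lip: within 2.5 mm of fully down, 20 mm of the orange bin's middle, 0.12 rad of upright and square, label side to the robot, gripped (over 3 N) and pressed on the shelf (over 4 N); all chips in the scrap tray; scraper upright on the bench, let go (all of step 1 and all of step 2 and all of step 3); the arm keeps its last pose, push and grip.
It fails at once if a bin is shifted by more than 30 mm or tipped (distance of any of bin_orange, bin_blue, bin_green from where it was at the start of the episode above 0.03 m or angle between any of bin_orange, bin_blue, bin_green's own z axis and vertical above 0.5 rad).
It fails at once if the blue label holder is shifted by more than 30 mm or tipped (distance of holder_blue from where it was at the start of the episode above 0.03 m or angle between holder_blue's own z axis and vertical above 0.5 rad).
It fails at once if the tape, bowl, tub or glove box is shifted by more than 30 mm or tipped (distance of any of tape_roll, bowl, tub, glove_box from where it was at the start of the episode above 0.03 m or angle between any of tape_roll, bowl, tub, glove_box's own z axis and vertical above 0.5 rad).
It fails at once if a chip is handled with the gripper's fingers instead of the scraper (contact force between the fingers and chip_a above 1 N or contact force between the fingers and chip_b above 1 N or contact force between the fingers and chip_c above 1 N).
It fails at once if the label holder is rammed onto the shelf with more than 80 N (contact force between holder_orange and shelf above 80 N).
It also fails if it takes over 72 s, if anything falls off the work surface, if the arm or the gripper's body presses on something with over 40 N, if the wrist force passes 120 N, or if a joint passes its speed limit or range.

## Working session

There is one attempt and no reset: what is moved stays moved. The work goes in short steps, Python scripts to look and compute and a tool call to move; the robot and the scene stay as the last step left them, time stands still between calls to the robot, and variables do not carry over. Pictures are saved under pics/ and viewed, at most 10 in all, crops included, and the job is handed in when it is done.

Besides the shell and the picture viewer there is one more tool, called after ">>>" as a command line: name --argument value ..., lists and objects as JSON in quotes. send_rows: Moves the arm, as the interface text tells. Its arguments: {"type":"object","properties":{"deltas":{"type":"string"},"claw":{"type":"number"},"force":{"type":"number"}},"required":["deltas"]}

```bash
mkdir -p pics; ls
cat > h.py <<'E'
import numpy as np,cv2
from station import bot
from scipy.spatial.transform import Rotation as R
def world(p,m=None):
    h,w=p["depth"].shape; v,u=np.mgrid[:h,:w]; d=p["depth"]
    P=np.stack([(u-p["cx"])/p["fx"]*d,-(v-p["cy"])/p["fy"]*d,-d],-1)
    T=np.linalg.inv(p["camera_from_world"]); W=P@T[:3,:3].T+T[:3,3]
    W[d==0]=np.nan
    return W
def pix(p,X):
    c=p["camera_from_world"]@np.append(X,1); return np.round([p["cx"]+p["fx"]*c[0]/-c[2],p["cy"]+p["fy"]*c[1]/c[2]]).astype(int)
def tool():
    o=bot.get_obs(); q=o["tool_rot"]; return np.array(o["eef_pos"]),R.from_quat([q[1],q[2],q[3],q[0]]),o
def save(p,n,s=1): cv2.imwrite("pics/"+n,cv2.resize(p["img"][:,:,::-1],None,fx=s,fy=s))
E
python3 - <<'E'
from h import *
np.set_printoptions(precision=4,suppress=True)
pos,r,o=tool(); print(o); print(r.as_matrix())
for c in ["scene","side"]:
    p=bot.read_camera(c); save(p,c+"0.png",1.4)
    for n in ["shelf","ledge","lip_top","scrap_tray","bin_orange","bin_blue","holder_orange","orange_face","holder_blue","scraper","chip_a","chip_b","chip_c","tape_roll","bowl","tub","glove_box"]:
        for d in bot.landmark_of(p,n)[:4]: print(c,n,round(d["confidence"],2),np.array(d["xyz"]),pix(p,d["xyz"])*1.4)
E
```

```text
pics
{'t': 0.0, 'q': array([ 1.1169,  0.4778,  0.0223,  1.5565, -0.0115,  1.1093, -0.0831]), 'joint_vel': array([ 0.0004,  0.0008, -0.    ,  0.0001,  0.0005, -0.0014, -0.    ]), 'joint_torque': array([ -0.0004, -59.6457,   1.6078, -28.1204,   0.0125,   0.0094,
         0.    ]), 'eef_pos': array([ 0.2286, -0.6345,  0.2383]), 'tool_rot': array([-0.0009,  0.9851,  0.1721, -0.0002]), 'contact_force': array([0.4484, 0.0981, 0.5033]), 'torque': array([-0.0152,  0.0108, -0.0171]), 'grasp_force': 0.0, 'gripper_width': 0.9997888903205994}
[[ 0.9408  0.339  -0.0007]
 [ 0.339  -0.9408  0.0017]
 [-0.0001 -0.0018 -1.    ]]
scene shelf 0.6 [ 0.7049  0.0006 -0.002 ] [438.2 373.8]
scene ledge 0.65 [ 0.6082 -0.0054  0.0619] [399.  319.2]
scene lip_top 0.58 [ 0.5836 -0.0105  0.0827] [387.8 303.8]
scene scrap_tray 0.55 [0.5788 0.2692 0.0001] [485.8 288.4]
scene bin_orange 0.68 [0.722  0.0035 0.0588] [449.4 350. ]
scene bin_orange 0.3 [ 0.5094  0.4621 -0.0016] [518.  249.2]
scene bin_blue 0.6 [0.7125 0.1493 0.0589] [502.6 315. ]
scene holder_orange 0.78 [0.4336 0.0337 0.0014] [354.2 298.2]
scene orange
[... 2178 characters left out ...]
0.51 [0.6002 0.0774 0.0597] [350. 308.]
side chip_a 0.39 [0.6054 0.003  0.0597] [371.  281.4]
side chip_b 0.55 [ 0.6187 -0.0745  0.0599] [387.8 253.4]
side chip_b 0.51 [0.6002 0.0774 0.0597] [350. 308.]
side chip_b 0.39 [0.6054 0.003  0.0597] [371.  281.4]
side chip_c 0.55 [ 0.6187 -0.0745  0.0599] [387.8 253.4]
side chip_c 0.51 [0.6002 0.0774 0.0597] [350. 308.]
side chip_c 0.39 [0.6054 0.003  0.0597] [371.  281.4]
side tape_roll 0.67 [ 0.4357 -0.1206  0.001 ] [478.8 296.8]
side tape_roll 0.16 [0.4266 0.0361 0.0542] [442.4 337.4]
side bowl 0.61 [0.373  0.3218 0.0004] [376.6 498.4]
side tub 0.94 [ 0.5173  0.4568 -0.0014] [249.2 519.4]
side glove_box 0.89 [ 0.604  -0.4822 -0.0007] [490. 168.]
```

View pics/scene0.png

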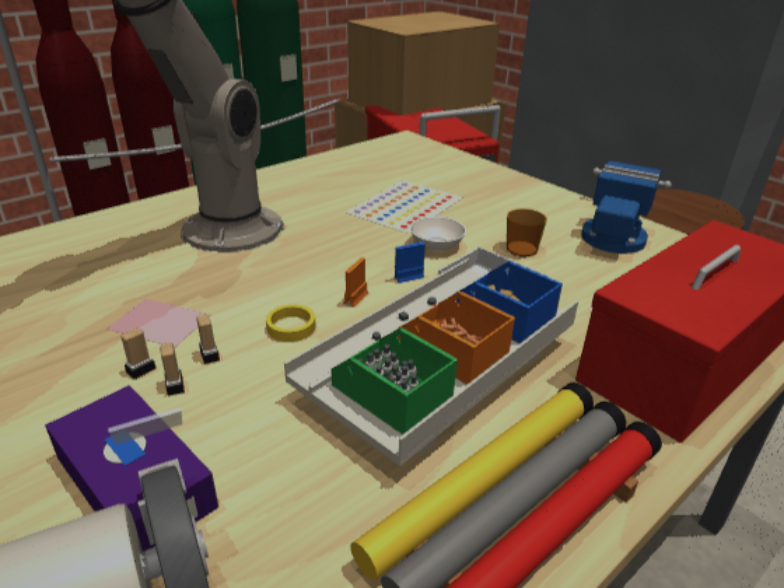

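View pics/side0.png

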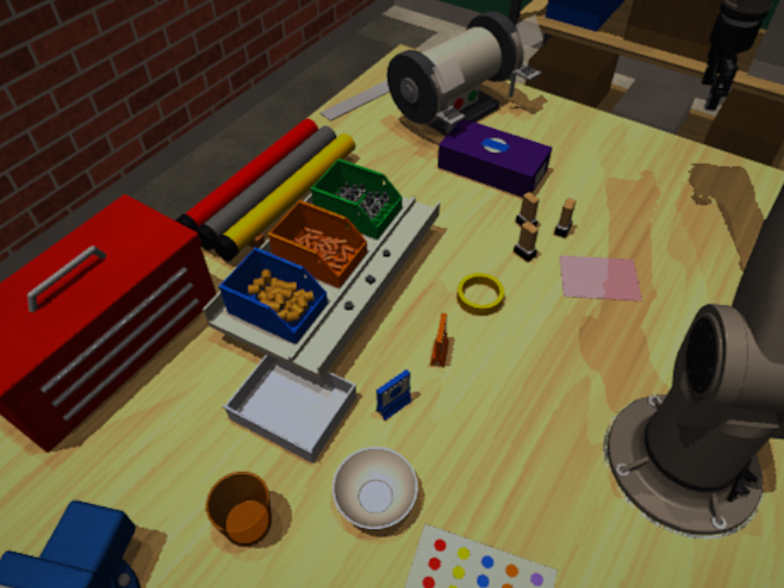

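Scraper look-alikes (scene picture): (137,350), (173,370), (208,340). The last has the largest y (about -0.274), so it is the leftmost one and my choice. Next I'll check it in a close crop and fit the yaws.

Run:
```python
from h import *
np.set_printoptions(precision=4,suppress=True)
C={"scraper":((.412,-.274),.04),"holder_orange":((.433,.035),.055),"holder_blue":((.44,.173),.055)}
cl={k:[] for k in C}; lip=[];bar=[];crops=[];chips=[]
for c in ["scene","side"]:
    p=bot.read_camera(c); W=world(p); z=W[...,2]
    for k,(xy,r) in C.items():
        m=(np.hypot(W[...,0]-xy[0],W[...,1]-xy[1])<r)&(z>.006)&(z<.1)
        cl[k].append((W[m],p["img"][m]))
    m=(W[...,0]>.53)&(W[...,0]<.63)&(abs(W[...,1])<.24)&(z>.077)&(z<.09); lip.append(W[m])
    m=(W[...,0]>.58)&(W[...,0]<.64)&(abs(W[...,1])<.1)&(z>.064)&(z<.075); chips.append(W[m])
    for xy in [(.412,-.274,.03),(.433,.035,.04)]:
        u,v=pix(p,xy); g=p["img"][max(v-40,0):v+40,max(u-40,0):u+40]; crops.append(cv2.resize(g,(390,290),interpolation=cv2.INTER_CUBIC))
cv2.imwrite("pics/crops.png",np.vstack([np.hstack(crops[:2]),np.hstack(crops[2:])])[:,:,::-1])
for c,L in zip("ab",lip):
    f=np.polyfit(L[:,1],L[:,0],1); 
    for _ in range(3):
        e=L[:,0]-np.polyval(f,L[:,1]); L=L[abs(e)<.006]; f=np.polyfit(L[:,1],L[:,0],1)
    print("lip x=",f,"yaw deg",-np.degrees(np.arctan(f[0])),len(L),L[:,1].min(),L[:,1].max(),np.median(L[:,2]))
for c,L in zip("ab",chips):
    for y in (-.072,.005,.077):
        s=L[abs(L[:,1]-y)<.02]; print("chip",c,len(s),s[:,:2].min(0),s[:,:2].max(0),s.mean(0))
for k in C:
    for i,(P,I) in enumerate(cl[k]):
        for zl,zh in ((.006,.02),(.025,.075),(.07,.1)):
            s=P[(P[:,2]>zl)&(P[:,2]<zh)][:,:2]
            if len(s)>5:
                (cx,cy),(w,h),a=cv2.minAreaRect((s*1000).astype(np.float32)); print(k,i,zl,len(s),"c",cx,cy,"wh",w,h,"ang",a)
        wh=I.min(1)>110; print("white",wh.sum(),P[wh].mean(0) if wh.any() else "", "zmax",P[:,2].max())
```

```text
lip x= [-0.0919  0.5835] yaw deg 5.249776481559306 394 -0.23762351908732204 0.22175027682075343 0.08074944883458418
lip x= [-0.0918  0.5785] yaw deg 5.243667511667005 291 -0.2387466156691631 0.2195563274501794 0.08041226033405213
chip a 68 [ 0.5882 -0.0918] [ 0.6303 -0.0544] [ 0.6031 -0.0715  0.0689]
chip a 71 [ 0.5805 -0.0142] [0.6187 0.0244] [0.5954 0.0043 0.0692]
chip a 28 [0.5801 0.0576] [0.6156 0.0824] [0.6059 0.0727 0.0682]
chip b 46 [ 0.5807 -0.0918] [ 0.6396 -0.0524] [ 0.6038 -0.0703  0.0681]
chip b 66 [ 0.5985 -0.014 ] [0.64   0.0247] [0.6241 0.006  0.0694]
chip b 86 [0.5935 0.0576] [0.6397 0.0967] [0.6201 0.0777 0.0691]
scraper 0 0.006 73 c 420.739013671875 -276.7635803222656 wh 26.23709487915039 39.65007400512695 ang 73.31097412109375
scraper 0 0.025 175 c 418.7425231933594 -276.3638916015625 wh 20.609130859375 34.2575569152832 ang 73.76416015625
scraper 0 0.07 92 c 417.9229736328125 -276.1739501953125 wh 19.79775047302246 33.16075897216797 ang 72.55048370361328
white 19 [ 0.4292 -0.2792  0.03  ] zmax 0.08285478504969024
scraper 1 0.006 68 c 411.2043762207031 -266.00531005
[... 1294 characters left out ...]
427772521972656
holder_blue 0 0.025 322 c 448.6542663574219 170.65318298339844 wh 65.87287139892578 17.842397689819336 ang 65.91236114501953
holder_blue 0 0.07 95 c 445.912109375 172.2340850830078 wh 65.33333587646484 14.979826927185059 ang 73.94757080078125
white 0  zmax 0.08244875953149577
holder_blue 1 0.006 79 c 433.75933837890625 177.35946655273438 wh 61.47623825073242 19.701276779174805 ang 54.41558837890625
holder_blue 1 0.025 279 c 435.77142333984375 174.6094512939453 wh 65.57583618164062 13.226740837097168 ang 64.93866729736328
holder_blue 1 0.07 158 c 440.7456359863281 173.50686645507812 wh 63.03062057495117 13.192949295043945 ang 73.35820007324219
white 0  zmax 0.08221836641166491
```

View pics/crops.png

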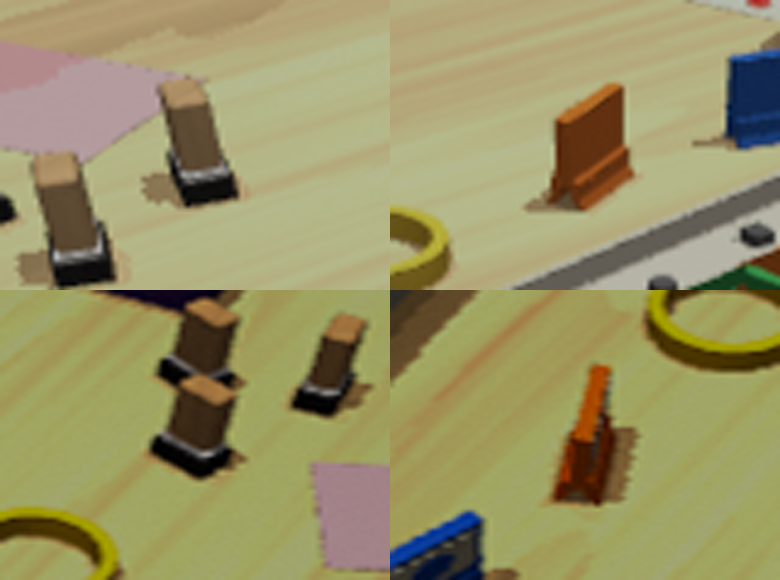

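The crop shows scraper C upright and standing clear of the other two. The orange holder's far (+x) face is plain orange, so its label already faces the robot. Now I'll move above the scraper.

>>> send_rows --deltas "0.035 -0.03 0.005 0; 0.07 -0.065 0.01 0; 0.105 -0.1 0.02 0; 0.14 -0.13 0.02 0; 0.15 -0.137 0.02 0" --claw 0.7

```text
t: 2.4
eef_pos: [0.3268, -0.4501, 0.2192]
tool_rot: [-0.001, 0.984, 0.175, 0.001]
contact_force: [0.4, -0.6, 1.0]
gripper_width: 0.7
grasp_force: 0.0
```

>>> send_rows --deltas "0.035 -0.03 0.005 8; 0.07 -0.065 0.01 16; 0.105 -0.1 0.02 24; 0.14 -0.13 0.02 32; 0.147 -0.137 0.02 36.5"

```text
t: 2.9
eef_pos: [0.4175, -0.2731, 0.1994]
tool_rot: [-0.001, 0.989, -0.145, 0.0]
contact_force: [1.1, 1.1, -0.5]
gripper_width: 0.697
grasp_force: 0.0
```

>>> send_rows --deltas "0 0 0 0; 0 0 0 0"

```text
t: 3.1
eef_pos: [0.4153, -0.2775, 0.1995]
tool_rot: [0.0, 0.99, -0.144, 0.0]
contact_force: [-0.4, -1.0, 0.8]
gripper_width: 0.709
grasp_force: 0.0
```

```bash
cat >> h.py <<'E'
np.set_printoptions(precision=4,suppress=True)
def plan(x,y,z,yaw=None):
    pos,r,o=tool(); M=r.as_matrix(); cur=np.degrees(np.arctan2(M[1,1],M[0,1]))
    print("t",round(o["t"],2),"pos",pos,"yaw",round(cur,2),"F",np.array(o["contact_force"]),"w",round(o["gripper_width"],3),"g",round(o["grasp_force"],2),"q",np.array(o["q"]))
    print("  delta",M.T@(np.array([x,y,z])-pos),"spin",None if yaw is None else round(-((yaw-cur+180)%360-180),2))
E
python3 - <<'E'
from h import *
p=bot.read_camera("wrist"); save(p,"w1.png",1.2); print([p[k] for k in("fx","cx","cy")])
for n in ["scraper"]:
    for d in bot.landmark_of(p,n): print(n,d["confidence"],np.array(d["xyz"]))
    for d in bot.masks_of(p,n):
        v,u=np.nonzero(d["mask"]); 
        D=p["depth"]; x=(u-p["cx"])/p["fx"]; y=(v-p["cy"])/p["fy"]; th=np.hypot(x,y)+1e-9; t=np.tan(th)/th; dd=D[v,u]
        P=np.c_[x*t*dd,-y*t*dd,-dd]; T=np.linalg.inv(p["camera_from_world"]); W=P@T[:3,:3].T+T[:3,3]
        for lo,hi in((.07,.09),(.03,.09),(.005,.09)):
            s=W[(W[:,2]>lo)&(W[:,2]<hi)&(dd>0)]
            if len(s)>20: print(d["confidence"],lo,len(s),cv2.minAreaRect((s[:,:2]*1000).astype(np.float32)),np.median(s[:,2]))
plan(.415,-.2755,.047,-106.5)
E
```

```text
[325.19226210127806, 278.24326345444047, 209.78725360007488]
scraper 0.92 [ 0.45   -0.3592  0.0012]
scraper 0.85 [ 0.4108 -0.2809 -0.0019]
scraper 0.74 [ 0.3789 -0.3839  0.004 ]
0.79 0.07 886 ((415.0002136230469, -276.96148681640625), (19.108116149902344, 31.025758743286133), 73.3212890625) 0.08051587819651415
0.79 0.03 1075 ((414.95263671875, -277.2256164550781), (19.886167526245117, 30.95989227294922), 73.87577056884766) 0.08022998415463783
0.79 0.005 1346 ((415.083251953125, -276.7939453125), (25.185606002807617, 38.878936767578125), 74.00908660888672) 0.07952683398848673
0.65 0.07 974 ((450.82135009765625, -357.4661560058594), (20.753446578979492, 32.373634338378906), 69.2137680053711) 0.08045773291267708
0.65 0.03 1284 ((450.8113708496094, -357.49993896484375), (20.970651626586914, 32.188995361328125), 70.1799087524414) 0.0799722598895155
0.65 0.005 1674 ((450.70159912109375, -357.0137939453125), (26.191003799438477, 40.318931579589844), 69.5280532836914) 0.0783316986992515
0.56 0.07 824 ((377.9744873046875, -383.00750732421875), (19.57392120361328, 32.57135009765625), 4.731682300567627) 0.08030707782507537
0.56 0.03 1402 ((378.2821044921875, -382.973876953125), (20.071449279785156, 32.56779098510742), 4.114930629730225) 0.07677711749282237
0.56 0.005 1934 ((377.8824462890625, -383.15948486328125), (26.414466857910156, 41.09996795654297), 8.097517967224121) 0.06095701086710559
t 3.25 pos [ 0.4146 -0.2783  0.1994] yaw -106.79 F [ 0.6332 -0.4528  0.0016] w 0.701 g 0.0 q [ 0.5081  0.2374 -0.049   2.0077  0.0155  0.8966 -1.4129]
  delta [-0.0005 -0.0029  0.1524] spin -0.29
```

View pics/w1.png

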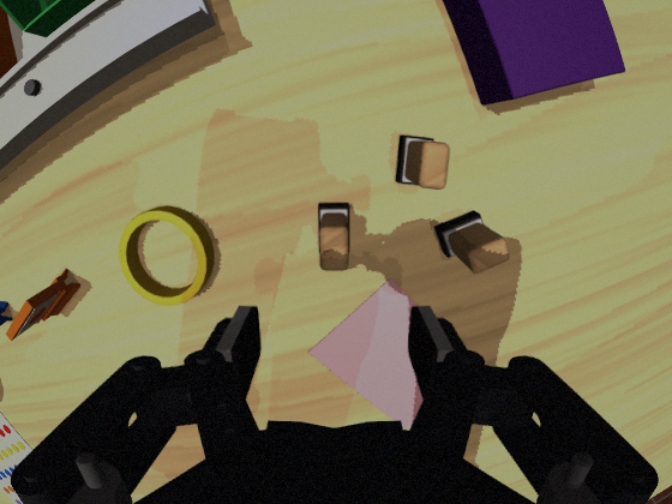

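The wrist view shows the chosen scraper at (333,235), between the fingers. It is at (0.415,-0.277) with yaw about -106.3 deg. Next: descend and grip.

>>> send_rows --deltas "0 -0.001 0.04 -0.4; 0 -0.001 0.08 -0.4; 0 -0.001 0.12 -0.4; 0 -0.001 0.145 -0.4; 0 -0.001 0.152 -0.4"

```text
t: 3.75
eef_pos: [0.4133, -0.276, 0.0448]
tool_rot: [-0.001, 0.99, -0.142, -0.002]
contact_force: [-0.2, -0.1, 0.9]
gripper_width: 0.704
grasp_force: 0.0
```

>>> send_rows --deltas "0 0 0 0; 0 0 0 0; 0 0 0 0; 0 0 0 0; 0 0 0 0" --claw 0 --force 40

```text
t: 4.25
eef_pos: [0.4166, -0.2765, 0.0488]
tool_rot: [0.001, 0.99, -0.142, 0.001]
contact_force: [-0.8, -0.9, 7.9]
gripper_width: 0.229
grasp_force: 44.0
```

>>> send_rows --deltas "0 0 0 0; 0 0 0 0; 0 0 0 0"

```text
t: 4.55
eef_pos: [0.4167, -0.2766, 0.0488]
tool_rot: [0.001, 0.99, -0.142, 0.001]
contact_force: [-0.7, -1.2, 7.8]
gripper_width: 0.228
grasp_force: 44.1
```

Run:
```python
from h import *
plan(.415,-.277,.17,-84.75)
```

```text
t 4.55 pos [ 0.4167 -0.2766  0.0488] yaw -106.3 F [-0.7405 -1.1581  7.8392] w 0.228 g 44.06 q [ 0.4996  0.4727 -0.0474  2.1122  0.0418  0.5545 -1.4334]
  delta [-0.0011  0.001  -0.1212] spin -21.55
```

>>> send_rows --deltas "0 0 -0.03 0; 0 0 -0.06 -7; 0 0 -0.09 -14; 0 0 -0.115 -20; 0 0 -0.12 -21.5"

```text
t: 5.05
eef_pos: [0.4172, -0.2765, 0.1705]
tool_rot: [0.002, 0.999, 0.047, 0.002]
contact_force: [0.3, 0.2, -1.0]
gripper_width: 0.228
grasp_force: 43.0
```

>>> send_rows --deltas "0.036 -0.02 0 0; 0.072 -0.04 0 0; 0.108 -0.06 0 0; 0.144 -0.08 0 0; 0.165 -0.09 0 0"

```text
t: 5.55
eef_pos: [0.574, -0.1674, 0.1664]
tool_rot: [-0.001, 0.999, 0.047, 0.0]
contact_force: [-0.9, -0.6, -0.8]
gripper_width: 0.228
grasp_force: 43.0
```

>>> send_rows --deltas "0.03 -0.015 0 0; 0.048 -0.028 0 0; 0.053 -0.03 0 0; 0.053 -0.03 0 0; 0.053 -0.03 0 0"

```text
t: 6.05
eef_pos: [0.6205, -0.1377, 0.1666]
tool_rot: [0.0, 0.999, 0.045, -0.001]
contact_force: [-0.3, -0.6, -1.6]
gripper_width: 0.223
grasp_force: 43.0
```

Run:
```python
from h import *
plan(.6225,-.1374,.1105,-84.75)
for c in ["scene","side"]:
    p=bot.read_camera(c); 
    for n in ["scraper","ledge"]:
        print(c,n,[(d["confidence"],np.array(d["xyz"])) for d in bot.landmark_of(p,n)][:4])
p=bot.read_camera("wrist"); save(p,"w2.png",1.2)
D=p["depth"];v,u=np.mgrid[:420,:560];x=(u-p["cx"])/p["fx"]; y=(v-p["cy"])/p["fy"]; th=np.hypot(x,y)+1e-9; t=np.tan(th)/th
T=np.linalg.inv(p["camera_from_world"]); W=np.stack([x*t*D,-y*t*D,-D],-1)@T[:3,:3].T+T[:3,3]
cb,sb=np.cos(np.radians(5.25)),np.sin(np.radians(5.25))
S=W[...,:2]-[.7012,.0005]; sx=S[...,0]*cb+S[...,1]*sb; sy=-S[...,0]*sb+S[...,1]*cb
for nm,lo,hi,a,b in (("lip",.078,.086,-.135,-.1),("bar",.069,.075,-.08,-.045),("deck",.05,.066,-.112,-.07)):
    for y0,y1 in((-.2,-.16),(-.1,-.03),(0,.08)):
        m=(W[...,2]>lo)&(W[...,2]<hi)&(sx>a)&(sx<b)&(sy>y0)&(sy<y1)&(D>0)
        if m.sum()>10: print(nm,y0,m.sum(),np.percentile(sx[m],[3,50,97]),np.median(W[m][:,2]))
```

```text
t 6.05 pos [ 0.6205 -0.1377  0.1666] yaw -84.89 F [-0.3099 -0.5689 -1.6055] w 0.223 g 42.96 q [ 0.2576  0.4936 -0.187   1.7106  0.1097  0.9494 -1.4533]
  delta [ 0.0021 -0.0002  0.0561] spin -0.14
scene scraper [(0.94, array([ 0.4518, -0.3535,  0.0036])), (0.84, array([ 0.6176, -0.133 ,  0.1211]))]
scene ledge [(0.77, array([ 0.6113, -0.007 ,  0.0617]))]
side scraper [(0.81, array([ 0.3764, -0.3789,  0.0015])), (0.66, array([ 0.6168, -0.1344,  0.1153])), (0.63, array([ 0.447 , -0.3595,  0.    ]))]
side ledge [(0.87, array([ 0.6097, -0.0073,  0.0575])), (0.69, array([ 0.4311, -0.1227,  0.0012]))]
lip -0.2 403 [-0.1229 -0.1197 -0.1182] 0.08275321842329325
lip -0.1 649 [-0.1227 -0.1197 -0.1184] 0.08270304311684595
lip 0 462 [-0.1226 -0.1199 -0.1185] 0.08271268403999711
bar -0.2 677 [-0.0664 -0.0619 -0.0485] 0.0727949962862898
bar -0.1 1019 [-0.0662 -0.0623 -0.0488] 0.07302157034508372
bar 0 811 [-0.0668 -0.0624 -0.0488] 0.07288847955666711
deck -0.2 2536 [-0.1106 -0.0903 -0.0711] 0.06097048164580268
deck -0.1 4010 [-0.1107 -0.0907 -0.0711] 0.06104618914973048
deck 0 2998 [-0.1108 -0.0889 -0.0711] 0.061163885741875895
```

View pics/w2.png

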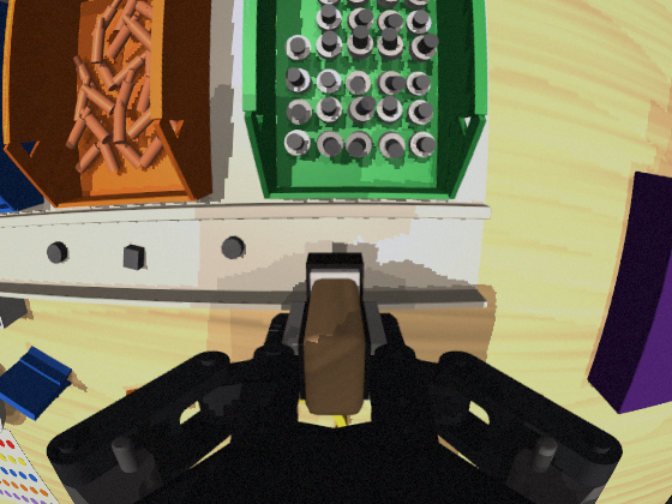

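The wrist view shows the scraper square in the jaws at (335,300), over the ledge. The chips are at (57,252), (134,257) and (232,247), all on the +y side of it. The shelf fit agrees with the depth readings. Next: lower and wipe.

>>> send_rows --deltas "0.0015 0 0.02 -0.1; 0.0015 0 0.04 -0.1; 0.0015 0 0.053 -0.1; 0.0015 0 0.056 -0.1; 0.0015 0 0.056 -0.1"

```text
t: 6.9
eef_pos: [0.6232, -0.1363, 0.1111]
tool_rot: [-0.0, 0.999, 0.046, -0.0]
contact_force: [-0.3, -0.8, -1.2]
gripper_width: 0.228
grasp_force: 43.0
```

>>> send_rows --deltas "0 -0.01 0 0; 0 -0.025 0 0; 0 -0.04 0 0; 0 -0.055 0 0; 0 -0.07 0 0"

```text
t: 7.4
eef_pos: [0.6168, -0.0644, 0.1116]
tool_rot: [-0.0, 0.999, 0.047, 0.0]
contact_force: [-0.4, -0.3, -2.0]
gripper_width: 0.23
grasp_force: 43.0
```

Run:
```python
from h import *
plan(.5874,.2341,.1105,-84.75)
p=bot.read_camera("side"); save(p,"s3.png",1.4)
print([(d["confidence"],np.array(d["xyz"])) for n in("chip_a","scraper") for d in bot.landmark_of(p,n)])
```

```text
t 7.4 pos [ 0.6168 -0.0644  0.1116] yaw -84.61 F [-0.4454 -0.3182 -1.983 ] w 0.23 g 42.97 q [ 0.1468  0.5366 -0.1921  1.7879  0.1324  0.8292 -1.5853]
  delta [-0.0012 -0.2999  0.0012] spin 0.14
[(0.6, array([ 0.6037, -0.4812,  0.002 ])), (0.58, array([0.6013, 0.0757, 0.0606])), (0.42, array([ 0.6161, -0.048 ,  0.0582])), (0.71, array([ 0.6145, -0.0605,  0.0603])), (0.68, array([ 0.448 , -0.3576, -0.0062])), (0.56, array([ 0.3788, -0.382 ,  0.0012]))]
```

>>> send_rows --deltas "-0.0005 -0.012 0.0012 0; -0.001 -0.028 0.0012 0; -0.001 -0.044 0.0012 0; -0.001 -0.06 0.0012 0; -0.001 -0.076 0.0012 0"

```text
t: 8.05
eef_pos: [0.6086, 0.011, 0.1101]
tool_rot: [-0.0, 0.999, 0.047, -0.0]
contact_force: [0.2, 0.1, -0.7]
gripper_width: 0.229
grasp_force: 42.9
```

>>> send_rows --deltas "0 -0.016 0 0; 0 -0.032 0 0; 0 -0.048 0 0; 0 -0.064 0 0; 0 -0.08 0 0"

```text
t: 8.55
eef_pos: [0.6013, 0.09, 0.1101]
tool_rot: [0.0, 0.999, 0.046, 0.0]
contact_force: [0.2, -0.2, -0.7]
gripper_width: 0.231
grasp_force: 43.0
```

>>> send_rows --deltas "0 -0.014 0 0; 0 -0.028 0 0; 0 -0.042 0 0; 0 -0.056 0 0; 0 -0.07 0 0"

```text
t: 9.05
eef_pos: [0.5948, 0.1594, 0.1101]
tool_rot: [0.0, 0.999, 0.046, 0.0]
contact_force: [1.0, -0.9, -0.8]
gripper_width: 0.235
grasp_force: 43.0
```

Run:
```python
from h import *
plan(.5874,.2341,.1105,-84.75)
```

```text
t 9.05 pos [0.5948 0.1594 0.1101] yaw -84.7 F [ 1.0086 -0.8834 -0.806 ] w 0.235 g 42.95 q [-0.2     0.535  -0.2181  1.7977  0.1508  0.8251 -1.9694]
  delta [-0.0005 -0.075  -0.0004] spin 0.05
```

>>> send_rows --deltas "0 -0.012 0 0; 0 -0.025 0 0; 0 -0.038 0 0; 0 -0.05 0 0; 0 -0.06 0 0"

```text
t: 9.55
eef_pos: [0.5892, 0.2196, 0.1101]
tool_rot: [-0.0, 0.999, 0.047, -0.0]
contact_force: [1.0, -0.4, -1.6]
gripper_width: 0.227
grasp_force: 43.0
```

>>> send_rows --deltas "0 -0.008 0 0; 0 -0.016 0 0; 0 -0.022 0 0; 0 -0.022 0 0; 0 -0.022 0 0"

```text
t: 10.05
eef_pos: [0.5874, 0.2397, 0.1101]
tool_rot: [0.0, 0.999, 0.046, -0.0]
contact_force: [0.4, -0.0, -0.1]
gripper_width: 0.228
grasp_force: 43.0
```

>>> send_rows --deltas "0 0 -0.04 0; 0 0 -0.08 0; 0 0 -0.09 0"

```text
t: 10.35
eef_pos: [0.5899, 0.2405, 0.205]
tool_rot: [-0.001, 0.999, 0.046, 0.004]
contact_force: [0.8, 0.9, -1.9]
gripper_width: 0.228
grasp_force: 43.0
```

Run:
```python
from h import *
plan(.5874,.2341,.1105,-84.75)
p=bot.read_camera("wrist"); save(p,"w4.png",1.2)
T=[(d["confidence"],np.array(d["xyz"])) for d in bot.landmark_of(p,"chip_a")]; print(T)
p=bot.read_camera("side"); print([(d["confidence"],np.array(d["xyz"])) for d in bot.landmark_of(p,"chip_a")])
```

```text
t 10.35 pos [0.5899 0.2405 0.205 ] yaw -84.76 F [ 0.7919  0.8634 -1.8831] w 0.228 g 43.01 q [-0.3091  0.4553 -0.238   1.6785  0.1234  1.0149 -2.0677]
  delta [-0.0037  0.0063  0.0945] spin -0.01
[(0.48, array([0.5943, 0.2401, 0.0118])), (0.4, array([0.6308, 0.2246, 0.0107]))]
[(0.57, array([0.5941, 0.2452, 0.0093])), (0.51, array([0.5582, 0.2365, 0.0096])), (0.35, array([0.6333, 0.2239, 0.0105]))]
```

View pics/w4.png

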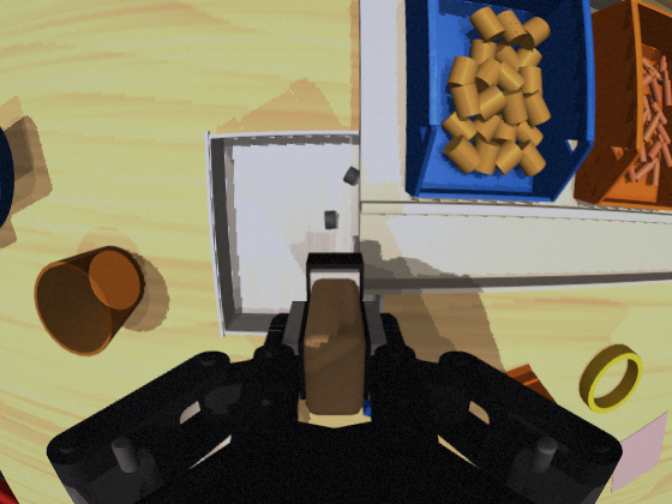

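All three chips are in the scrap tray: in the picture two show at (352,175) and (331,219), and the side camera finds all three. Now I'll stand the scraper at a free spot near (0.46,-0.25).

>>> send_rows --deltas "-0.015 0.04 0 0; -0.03 0.08 0 0; -0.046 0.125 0 0; -0.062 0.17 0 0; -0.077 0.21 0 0"

```text
t: 11.05
eef_pos: [0.5279, 0.021, 0.198]
tool_rot: [0.0, 0.999, 0.046, -0.002]
contact_force: [0.7, -0.1, -0.8]
gripper_width: 0.227
grasp_force: 43.0
```

>>> send_rows --deltas "-0.016 0.044 0 0; -0.032 0.088 0 0; -0.048 0.132 0 0; -0.064 0.176 0 0; -0.078 0.213 0 0"

```text
t: 11.55
eef_pos: [0.4697, -0.1979, 0.1982]
tool_rot: [-0.0, 0.999, 0.045, -0.002]
contact_force: [-0.4, -1.1, -0.9]
gripper_width: 0.234
grasp_force: 43.0
```

>>> send_rows --deltas "-0.01 0.03 0.02 0; -0.018 0.05 0.05 0; -0.019 0.053 0.09 0; -0.019 0.053 0.12 0; -0.019 0.053 0.135 0"

```text
t: 12.05
eef_pos: [0.4546, -0.2491, 0.0607]
tool_rot: [-0.002, 0.999, 0.046, -0.004]
contact_force: [-0.0, -0.3, -0.9]
gripper_width: 0.229
grasp_force: 42.9
```

>>> send_rows --deltas "0 0 0 0; 0 0 0 0"

```text
t: 12.25
eef_pos: [0.4573, -0.2497, 0.0643]
tool_rot: [-0.0, 0.999, 0.046, -0.001]
contact_force: [1.0, -0.2, -1.7]
gripper_width: 0.226
grasp_force: 42.9
```

Run:
```python
from h import *
plan(.46,-.25,.049,-84.75)
```

```text
t 12.25 pos [ 0.4573 -0.2497  0.0643] yaw -84.69 F [ 1.0046 -0.1828 -1.6737] w 0.226 g 42.91 q [ 0.4201  0.4722 -0.0496  2.054   0.039   0.6186 -1.1341]
  delta [0.0027 0.0006 0.0153] spin 0.06
```

>>> send_rows --deltas "0 0 0.006 0; 0 0 0.011 0; 0 0 0.014 0; 0 0 0.0155 0; 0 0 0.0155 0"

```text
t: 12.75
eef_pos: [0.4581, -0.25, 0.0496]
tool_rot: [-0.0, 0.999, 0.046, -0.0]
contact_force: [-0.2, -0.1, -0.2]
gripper_width: 0.225
grasp_force: 42.9
```

>>> send_rows --deltas "0 0 0 0; 0 0 0 0; 0 0 0 0; 0 0 0 0" --claw 0.65

```text
t: 13.15
eef_pos: [0.4583, -0.25, 0.0498]
tool_rot: [0.0, 0.999, 0.046, 0.0]
contact_force: [-0.1, 0.0, -1.2]
gripper_width: 0.649
grasp_force: 0.0
```

>>> send_rows --deltas "0 0 -0.01 0; 0 0 -0.03 0; 0 0 -0.07 0; 0 0 -0.11 0; 0 0 -0.15 0"

```text
t: 13.65
eef_pos: [0.4579, -0.2499, 0.2019]
tool_rot: [0.0, 0.999, 0.046, 0.0]
contact_force: [1.4, -0.5, 0.4]
gripper_width: 0.646
grasp_force: 0.0
```

Run:
```python
from h import *
plan(.434,.035,.22,22)
p=bot.read_camera("wrist"); print([(d["confidence"],np.array(d["xyz"])) for d in bot.landmark_of(p,"scraper")])
p=bot.read_camera("side");print([(d["confidence"],np.array(d["xyz"])) for d in bot.landmark_of(p,"scraper")])
W=world(p); m=(np.hypot(W[...,0]-.457,W[...,1]+.25)<.035)&(W[...,2]>.006)&(W[...,2]<.12); print("zmax",W[m][:,2].max(),W[m].mean(0))
```

```text
t 13.65 pos [ 0.4579 -0.2499  0.2019] yaw -84.69 F [ 1.3748 -0.4579  0.4058] w 0.646 g 0.0 q [ 0.4247  0.2699 -0.0529  1.9565  0.0177  0.9152 -1.1153]
  delta [ 0.0026 -0.2859 -0.0182] spin -106.69
[(0.79, array([ 0.3788, -0.383 ,  0.004 ])), (0.75, array([ 0.4573, -0.2503, -0.0011])), (0.59, array([ 0.4503, -0.3606, -0.0021]))]
[(0.9, array([ 0.4557, -0.2464, -0.0028])), (0.68, array([ 0.3739, -0.3836, -0.0013])), (0.64, array([ 0.4498, -0.3585, -0.003 ]))]
zmax 0.08144543497201473 [ 0.4515 -0.2419  0.0458]
```

The scraper stands upright at (0.457,-0.250). On to the orange holder.

>>> send_rows --deltas "0 -0.04 -0.01 -8; 0 -0.085 -0.018 -16; 0 -0.13 -0.018 -24; 0 -0.175 -0.018 -32; 0 -0.22 -0.018 -40" --claw 0.7

```text
t: 14.35
eef_pos: [0.4363, -0.0293, 0.2166]
tool_rot: [-0.0, 0.922, 0.388, -0.001]
contact_force: [1.5, -0.9, -0.7]
gripper_width: 0.702
grasp_force: 0.0
```

>>> send_rows --deltas "0.042 -0.05 0 -8; 0.042 -0.05 0 -16; 0.042 -0.05 0 -24; 0.042 -0.05 0 -32; 0.042 -0.05 0 -40"

```text
t: 14.85
eef_pos: [0.4306, 0.0342, 0.2163]
tool_rot: [-0.001, 0.733, 0.68, -0.001]
contact_force: [0.3, -0.3, 0.4]
gripper_width: 0.697
grasp_force: 0.0
```

>>> send_rows --deltas "0 0 0 -8; 0 0 0 -16; 0 0 0 -24; 0 0 0 -26.7; 0 0 0 -26.7"

```text
t: 15.35
eef_pos: [0.4308, 0.0339, 0.2164]
tool_rot: [-0.001, 0.559, 0.829, -0.001]
contact_force: [-0.1, -0.1, 0.7]
gripper_width: 0.701
grasp_force: 0.0
```

```bash
cat >> h.py <<'E'
def wworld(p):
    D=p["depth"];v,u=np.mgrid[:420,:560];x=(u-p["cx"])/p["fx"]; y=(v-p["cy"])/p["fy"]; th=np.hypot(x,y)+1e-9; t=np.tan(th)/th
    T=np.linalg.inv(p["camera_from_world"]); W=np.stack([x*t*D,-y*t*D,-D],-1)@T[:3,:3].T+T[:3,3]; W[D==0]=np.nan; return W
E
python3 - <<'E'
from h import *
p=bot.read_camera("wrist"); save(p,"w5.png",1.2); W=wworld(p)
print([(d["confidence"],np.array(d["xyz"])) for n in("holder_orange","orange_face") for d in bot.landmark_of(p,n)])
mk=bot.masks_of(p,"holder_orange")[0]["mask"]
for lo,hi in((.074,.09),(.03,.09),(.004,.09)):
    s=W[mk&(W[...,2]>lo)&(W[...,2]<hi)]; print(lo,len(s),cv2.minAreaRect((s[:,:2]*1000).astype(np.float32)))
plan(.434,.035,.06,22)
E
```

```text
[(0.87, array([ 0.4317,  0.0403, -0.0037])), (0.56, array([0.4308, 0.0353, 0.0531]))]
0.074 842 ((431.81927490234375, 34.350040435791016), (10.285107612609863, 63.208526611328125), 22.436962127685547)
0.03 954 ((431.73883056640625, 34.357303619384766), (11.178105354309082, 63.37238693237305), 21.712339401245117)
0.004 1527 ((432.4554748535156, 34.68507766723633), (25.03607749938965, 63.31067657470703), 22.635013580322266)
t 15.55 pos [0.4314 0.034  0.2172] yaw 21.95 F [-0.2105  0.7591  1.3684] w 0.698 g 0.0 q [ 0.2152  0.1338 -0.4695  2.1027  0.0756  0.9218  0.0866]
  delta [-0.0001  0.0029  0.1572] spin -0.05
```

View pics/w5.png

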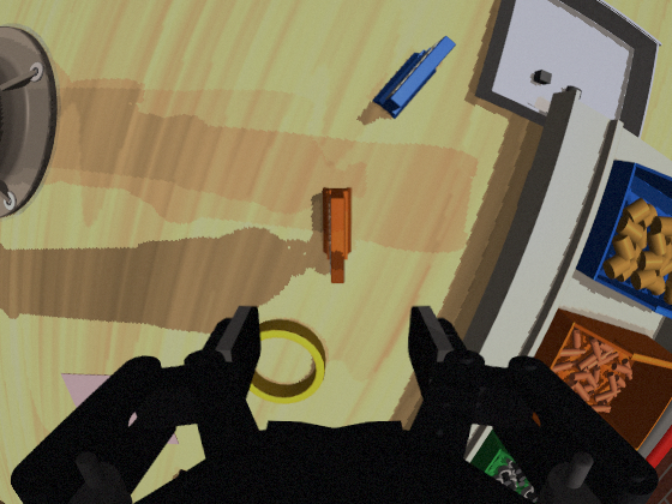

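The wrist view shows the orange holder at (337,235), centred between the jaws. The scene and side views put its label on -x. Descend and grip.

>>> send_rows --deltas "0 0 0.045 -0.4; 0 0 0.09 -0.4; 0 0 0.135 -0.4; 0 0 0.16 -0.4; 0 0 0.168 -0.4"

```text
t: 16.05
eef_pos: [0.4298, 0.0339, 0.0471]
tool_rot: [-0.002, 0.556, 0.831, -0.002]
contact_force: [-0.0, 0.5, 0.2]
gripper_width: 0.697
grasp_force: 0.0
```

>>> send_rows --deltas "0 0 0 0; 0 0 0 0; 0 0 0 0; 0 0 0 0; 0 0 0 0" --claw 0 --force 60

```text
t: 16.55
eef_pos: [0.4331, 0.0342, 0.0509]
tool_rot: [0.001, 0.556, 0.831, 0.001]
contact_force: [-0.6, -0.2, 8.3]
gripper_width: 0.108
grasp_force: 59.2
```

>>> send_rows --deltas "0 0 0 0; 0 0 0 0; 0 0 0 0"

```text
t: 16.85
eef_pos: [0.4331, 0.0343, 0.0509]
tool_rot: [0.001, 0.556, 0.831, 0.001]
contact_force: [-0.6, -0.1, 8.7]
gripper_width: 0.107
grasp_force: 59.3
```

Run:
```python
from h import *
plan(.57,0,.17,5.25)
p=bot.read_camera("scene")
for n in("bin_orange",):
    print([(d["confidence"],np.array(d["xyz"])) for d in bot.landmark_of(p,n)])
    mk=bot.masks_of(p,n)[0]["mask"]; W=world(p); s=W[mk&(W[...,2]>.06)]
p=bot.read_camera("side"); W2=world(p); mk2=bot.masks_of(p,"bin_orange")[0]["mask"]
a=np.radians(5.25)
for q in (s,W2[mk2&(W2[...,2]>.06)]):
    S=q[:,:2]-[.7012,.0005]; sy=-S[:,0]*np.sin(a)+S[:,1]*np.cos(a)
    for lo in(.06,.12): print("bin sy",np.percentile(sy[q[:,2]>lo],[0.5,2,98,99.5]),len(sy))
```

```text
t 16.85 pos [0.4331 0.0343 0.0509] yaw 22.4 F [-0.5699 -0.1343  8.6516] w 0.107 g 59.27 q [ 0.1056  0.4189 -0.3855  2.2392  0.3093  0.529  -0.1272]
  delta [-0.084   0.1138 -0.1187] spin 17.15
[(0.85, array([0.7219, 0.0051, 0.0625])), (0.47, array([ 0.5115,  0.4602, -0.0028]))]
bin sy [-0.0537 -0.0525  0.0539  0.0935] 2891
bin sy [-0.0902 -0.0532  0.0538  0.0551] 2891
bin sy [-0.052  -0.0508  0.0553  0.0561] 2630
bin sy [-0.0526 -0.0512  0.0558  0.0564] 2630
```

>>> send_rows --deltas "0 0 -0.03 0; 0 0 -0.06 5; 0 0 -0.09 11; 0 0 -0.115 17; 0 0 -0.12 17.2"

```text
t: 17.6
eef_pos: [0.4335, 0.0343, 0.1727]
tool_rot: [0.002, 0.675, 0.738, 0.002]
contact_force: [0.2, 0.3, -0.1]
gripper_width: 0.109
grasp_force: 58.4
```

>>> send_rows --deltas "-0.014 0.036 0 0; -0.028 0.072 0 0; -0.042 0.108 0 0; -0.053 0.135 0 0; -0.0567 0.144 0 0"

```text
t: 18.1
eef_pos: [0.5824, -0.0107, 0.1687]
tool_rot: [0.0, 0.674, 0.738, 0.0]
contact_force: [0.0, 0.2, -1.1]
gripper_width: 0.105
grasp_force: 58.6
```

>>> send_rows --deltas "0 0 0 0; 0 0 0 0; 0 0 0 0"

```text
t: 18.4
eef_pos: [0.5788, -0.0087, 0.1694]
tool_rot: [-0.0, 0.674, 0.739, -0.0]
contact_force: [-0.3, 0.2, -1.5]
gripper_width: 0.108
grasp_force: 58.6
```

Run:
```python
from h import *
plan(.5816,-.009,.14,5.25)
p=bot.read_camera("side"); u,v=pix(p,[.58,-.01,.12]); g=p["img"][v-75:v+75,u-100:u+100]; cv2.imwrite("pics/s6.png",cv2.resize(g,(800,600),interpolation=cv2.INTER_CUBIC)[:,:,::-1])
print([(d["confidence"],np.array(d["xyz"])) for n in("holder_orange","orange_face") for d in bot.landmark_of(p,n)])
p=bot.read_camera("wrist");W=wworld(p);mk=bot.masks_of(p,"holder_orange")[0]["mask"]
s=W[mk&(W[...,2]>.18)]; print(len(s),len(s)>5 and cv2.minAreaRect((s[:,:2]*1000).astype(np.float32)))
```

```text
t 18.4 pos [ 0.5788 -0.0087  0.1694] yaw 5.29 F [-0.3422  0.1828 -1.4671] w 0.108 g 58.62 q [ 0.179   0.4208 -0.3469  1.8377  0.1761  0.9144 -0.1557]
  delta [-0.0006  0.0028  0.0294] spin 0.04
[(0.86, array([ 0.5772, -0.006 ,  0.1199])), (0.76, array([ 0.5709, -0.0074,  0.172 ]))]
3673 ((578.8295288085938, -5.604099273681641), (11.060684204101562, 58.83510208129883), 5.455450057983398)
```

View pics/s6.png

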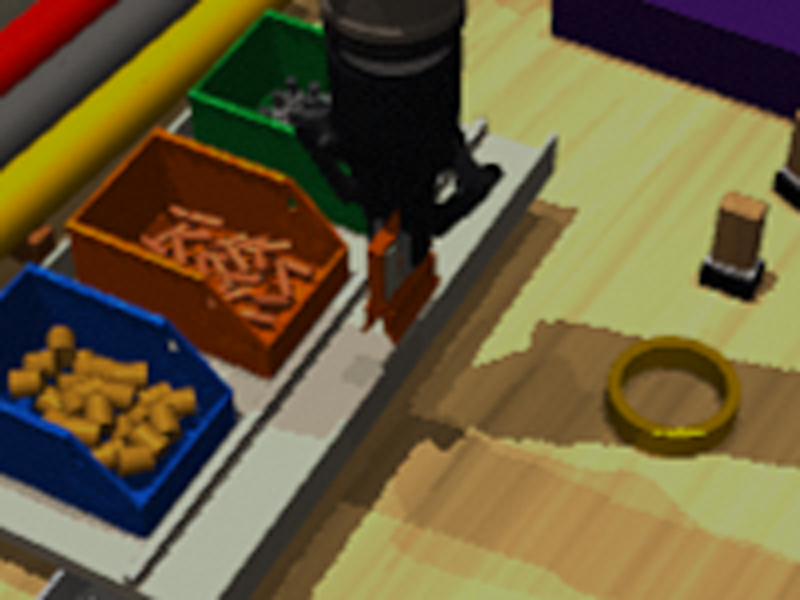

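The picture shows the holder at about (400,290), above the lip in front of the orange bin, with its light label face towards the robot. I'll lower it gently.

>>> send_rows --deltas "-0.0005 0.0028 0.01 0; -0.0005 0.0028 0.02 0; -0.0005 0.0028 0.03 0; -0.0005 0.0028 0.036 0; -0.0005 0.0028 0.036 0"

```text
t: 19.15
eef_pos: [0.5822, -0.0096, 0.132]
tool_rot: [-0.001, 0.674, 0.739, -0.001]
contact_force: [-0.6, 0.5, 0.0]
gripper_width: 0.109
grasp_force: 58.6
```

>>> send_rows --deltas "0 0 0.003 0; 0 0 0.006 0; 0 0 0.009 0; 0 0 0.012 0; 0 0 0.015 0"

```text
t: 19.65
eef_pos: [0.5831, -0.0096, 0.1184]
tool_rot: [0.0, 0.674, 0.739, -0.0]
contact_force: [-0.5, -0.2, -0.1]
gripper_width: 0.106
grasp_force: 59.1
```

Run:
```python
from h import *
plan(.5816,-.009,.1129,5.25)
```

```text
t 19.65 pos [ 0.5831 -0.0096  0.1184] yaw 5.21 F [-0.5    -0.2325 -0.0845] w 0.106 g 59.11 q [ 0.1639  0.4904 -0.3294  1.8662  0.2103  0.8187 -0.1828]
  delta [ 0.0008 -0.0014  0.0055] spin -0.04
```

>>> send_rows --deltas "0 -0.001 0.002 0; 0 -0.001 0.0035 0; 0 -0.001 0.005 0; 0 -0.001 0.0065 0; 0 -0.001 0.0075 0"

```text
t: 20.15
eef_pos: [0.5824, -0.0096, 0.113]
tool_rot: [0.0, 0.674, 0.738, -0.0]
contact_force: [-8.0, 0.2, 24.5]
gripper_width: 0.108
grasp_force: 62.6
```

>>> send_rows --deltas "0 0 0.001 0; 0 0 0.001 0; 0 0 0.001 0"

```text
t: 20.45
eef_pos: [0.5825, -0.0096, 0.113]
tool_rot: [0.001, 0.674, 0.738, -0.0]
contact_force: [-9.3, -0.2, 23.8]
gripper_width: 0.108
grasp_force: 62.8
```

Run:
```python
from h import *
plan(.5816,-.009,.1129,5.25)
p=bot.read_camera("side"); u,v=pix(p,[.54,-.05,.08]); g=p["img"][v-105:v+105,u-140:u+140]; cv2.imwrite("pics/s7.png",cv2.resize(g,(800,600),interpolation=cv2.INTER_CUBIC)[:,:,::-1])
print([(n,d["confidence"],np.array(d["xyz"])) for n in("holder_orange","orange_face","chip_a","scraper","bin_orange") for d in bot.landmark_of(p,n)])
```

```text
t 20.45 pos [ 0.5825 -0.0096  0.113 ] yaw 5.2 F [-9.3478 -0.2243 23.8116] w 0.108 g 62.75 q [ 0.1616  0.4963 -0.3272  1.8717  0.215   0.807  -0.1876]
  delta [ 0.0007 -0.0008  0.0001] spin -0.05
[('holder_orange', 0.75, array([ 0.5856, -0.01  ,  0.062 ])), ('holder_orange', 0.16, array([ 0.5173,  0.4572, -0.0005])), ('orange_face', 0.84, array([ 0.574 , -0.0104,  0.1185])), ('chip_a', 0.61, array([0.5566, 0.2407, 0.0085])), ('chip_a', 0.52, array([0.5915, 0.2406, 0.0081])), ('chip_a', 0.35, array([0.6316, 0.2243, 0.0114])), ('chip_a', 0.2, array([ 0.5148,  0.454 , -0.002 ])), ('scraper', 0.87, array([ 0.4547, -0.2453, -0.0025])), ('scraper', 0.75, array([ 0.4489, -0.3598, -0.0007])), ('scraper', 0.75, array([0.5139, 0.4598, 0.002 ])), ('scraper', 0.53, array([ 0.3752, -0.3822,  0.0005])), ('scraper', 0.52, array([0.6974, 0.0018, 0.001 ])), ('bin_orange', 0.91, array([0.7268, 0.0044, 0.0613]))]
```

View pics/s7.png

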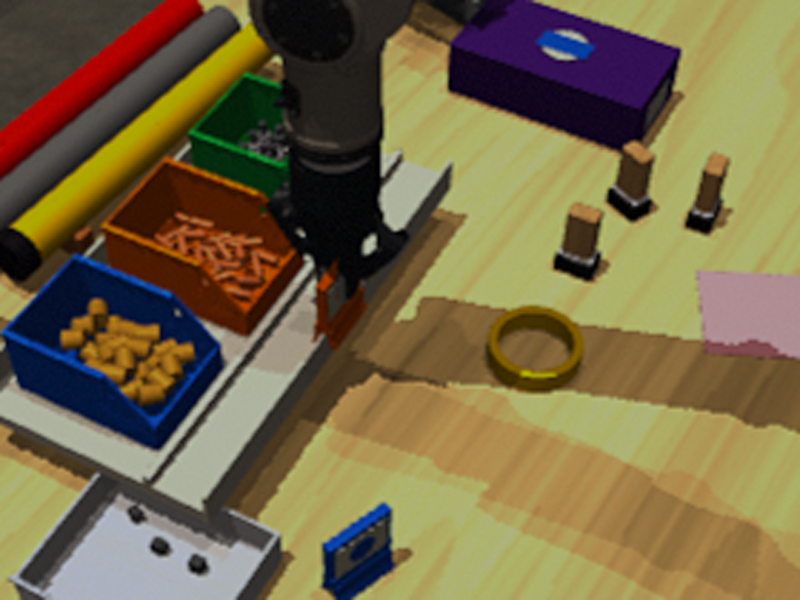

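The holder sits astride the lip at (335,310), with its origin at z about 0.062, and is pressed down with about 24 N. The three chips are in the tray at (137,515), (160,546) and (198,564), and the scraper is upright at (578,240).

```bash
python3 -c "
from station import bot
print(bot.hand_in())"
```

```text
the job is handed in; nothing more can be done
None
```

The job is handed in, with no verdict returned: all three chips are in the scrap tray, the scraper stands upright on the bench, and the orange holder is fully home on the lip, gripped and pressed down with about 24 N.

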